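Unfold the lift's crank, wind the crate up level and slide it onto the rack

TASK

The crate of pots on the small bench lift has to go onto the empty blue rack beside it. Unfold the red crank grip until it stands fully upright, then wind the crank by that grip until the lift's plate is level with the rack's deck, and let it stand there a moment. Then slide the crate, without lifting it, straight across until it stands wholly on the deck, with all four pots still upright in it; do not disturb the full crate or anything else on the table.

Things in the scene. Friction and masses are not known exactly. Their poses are not given: they have to be found in the camera images.
- lift: Fixed screw lift: dark base plate, two guide shafts and an upright screw under a blue top plate (56 x 136 mm, top 175 mm above the table), the crank above it. Turning the crank clockwise seen from above raises the lift's plate by 20 mm a turn; it takes about 0.2 N m and stays where left. Origin: on the table under the screw axis. Axes: x away from the plate to the back, y along the line of the racks, z up.
- screw_top (a point): Centre the crank turns about: on the screw axis, 198 mm above the table. The steel crank arm there is 22 mm wide, its top 207 mm above the table; its hub is 32 mm wide, with a bolt head up to 214 mm.
- grip_hinge (a point): Hinge pin of the folding red grip, at the outer end of the crank arm: 65 mm from the screw axis, 225 mm above the table. The pin is level and square to the arm; the steel fork around it is 22 mm across (the pin 30 mm) and ends 9 mm above the pin. The arm may point any way at the start.
- grip_end (a point): Middle of the free end of the red grip, 115 mm from the hinge pin. The grip is a round sleeve 22 mm thick, 20 to 115 mm from the pin, spinning freely on its spindle. Folded, it lies level over the arm, back across the screw axis; its last 30 mm overhang beyond the hub with 39 mm of air between it and the lift's top plate. Upright, its end is 340 mm above the table.
- grip (a joint): Fold angle of the red grip, rad: 0 folded flat over the arm, 1.571 upright at its stop (working position). It starts at 0 to 0.2. A stiff hinge (0.15 N m): it stays where it is left.
- platform (a joint): How far the lift's plate has been raised from its start, m (0 at the start, at most 0.086).
- plate_top (a point): Middle of the top face of the lift's aluminium plate: 160 mm (x) by 180 mm (y, towards the racks), 70 mm above the table at the start; it lies 150 mm in front of the screw axis (towards the robot). Axes as lift.
- deck (a point): Middle of the top face of the EMPTY blue rack's deck, 95 to 120 mm above the table. It stands left or right of the lift, its middle 232 to 236 mm from the plate's middle along y. Flat for 230 mm along y, with a bent-down lip 14 mm long (falling 8 mm) at both ends, 13 to 18 mm from the plate, and flanges 12 mm high, 164 mm apart, along its sides. Axes as lift.
- rack_free: The empty blue steel rack itself (fixed, 176 x 258 mm); origin 120 mm straight below deck, same axes.
- crate: White slatted plastic crate on the lift's plate: 140 mm (x) by 160 mm (y, towards the racks), walls 50 mm high and 4 mm thick with a 3 mm rim round the top, floor 4 mm thick; origin at the middle of its underside. About 0.35 kg, 0.75 kg with its pots. Starts about the middle of the plate.
- pot0: Blue glazed pot standing in the crate, 57 mm wide, 60 mm high, 0.1 kg; origin at the middle of its underside.
- pot1: Blue glazed pot standing in the crate, 57 mm wide, 60 mm high, 0.1 kg; origin at the middle of its underside.
- pot2: Blue glazed pot standing in the crate, 57 mm wide, 60 mm high, 0.1 kg; origin at the middle of its underside.
- pot3: Blue glazed pot standing in the crate, 57 mm wide, 60 mm high, 0.1 kg; origin at the middle of its underside.
- full_crate: Another such crate with four pots (0.8 kg), standing in the middle of the other blue rack on the opposite side of the lift, 65 mm high over that deck (95 to 105 mm above the table); 60 to 85 mm stay between it and the crate on the lift. Leave it alone. Origin at the middle of its underside.
- figure: Finished planter shaped as a girl's head, 80 mm wide, 116 mm high, at the back of the table; leave alone.
- stag: Terracotta stag, 56 mm wide, 125 mm high, at the back; leave alone.
- glaze_jar: Glaze jar, 68 mm wide, 85 mm high, on the left; leave alone.
- white_jar: Jar with a yellow lid, 60 mm wide, 70 mm high, on the left; leave alone.
- tape: Roll of brown tape, 104 mm wide, 48 mm high, behind the lift; leave alone.
- brush: Brush 180 mm long lying on the right; leave alone.
Not all that is in view belongs to the job. Leave any orange or pink look-alike of the pot2 alone.

How it is judged:
On the way, in this order (a step that is already met when the one before it is completed fails the run):
1. the crank grip is unfolded fully upright (at least 1.45 rad), before the plate has been wound (value of joint grip above 1.45 rad and value of joint platform below 0.006 m), for 0.2 s.
2. with the grip still upright the plate is level with the empty rack's deck within 4 mm and at rest, the crate still on the plate (z of plate_top in the frame of deck between -0.004 and 0.004 m and value of joint grip above 1.3 rad and velocity of joint platform between -0.002 and 0.002 m/s and horizontal distance between crate and plate_top below 0.03 m), for 0.4 s.
At the end, for the whole second after the job is handed in: the crate stands flat and at rest wholly on the empty rack's deck (its middle within 20 mm of the deck's middle across the deck, 42 mm along it, its underside within 4 mm of the deck's top, turned less than 0.15 rad), with all four pots standing upright in it (within 0.2 rad) (x of crate in the frame of deck between -0.02 and 0.02 m and y of crate in the frame of deck between -0.042 and 0.042 m and z of crate in the frame of deck between -0.004 and 0.004 m and angle between the y axis of crate and the y axis of rack_free, either way round below 0.15 rad and angle between crate's own z axis and vertical below 0.05 rad and linear speed of crate below 0.01 m/s and angle between each of pot0, pot1, pot2, pot3's own z axis and vertical below 0.2 rad and distance between each of pot0, pot1, pot2, pot3 and crate below 0.07 m); the robot touches nothing.
It fails at once if the plate is wound (moved more than 6 mm) while the grip is folded (distance of plate_top from where it was at the start of the episode above 0.006 m and value of joint grip below 1 rad).
It fails at once if the crate is lifted more than 15 mm above both the deck and the plate (z of crate in the frame of deck above 0.015 m and z of crate in the frame of plate_top above 0.015 m).
It fails at once if the crate tips by more than 0.15 rad (angle between crate's own z axis and vertical above 0.15 rad).
It fails at once if a pot in the crate falls over (0.5 rad) (angle between any of pot0, pot1, pot2, pot3's own z axis and vertical above 0.5 rad).
It fails at once if the full crate is shifted by 20 mm, or something else on the table by 30 mm (distance of full_crate from where it was at the start of the episode above 0.02 m or distance of any of figure, stag, glaze_jar, tape, brush, white_jar from where it was at the start of the episode above 0.03 m).
It also fails if it takes over 72 s, if anything falls off the work surface, if the arm or the gripper's body presses on something with over 40 N, if the wrist force passes 120 N, or if a joint passes its speed limit or range.

ROBOT

A 6-joint arm with a two-finger parallel gripper is mounted at the origin on the work surface. World frame = base frame: x ahead of the robot, y to its left, z up, the work surface at z = 0. Lengths are in m, angles in rad, forces in N, time in s.
With the tool pointing down it reaches from about 0.275 to 0.725 m from the base axis. Payload 5.6 kg.
Tool frame: the origin (TCP) lies at the very end of the fingers, on their centre line; the grasp point (between the pads) lies 19 mm behind it (r.grip_depth is the distance from the TCP to the grasp point, in m); z points along the fingers, y is the line along which they close (so a half turn about z gives the same grasp; the last joint's range is limited). The gripper opens to 85 mm and grips with 20 to 120 N. Pads are 22 mm wide; open, the fingers measure 114 mm over their backs; the gripper's body (76 mm by 85 mm) begins 54 mm behind the grasp point. The pads swing forward as they close: fully open they stand 13 mm farther back than shut.
Start: joints at [1.605, 0.255, 0.108, 0, -1.424, -0.285], TCP at [0.136, 0.533, 0.231] pointing down, gripper open.
Joint ranges: [-2.95, 2.95], [-1.21, 1.97], [-1.09, 1.5], [-2.87, 1.71], [-2.94, -0.07], [-3.05, 3.05]. Speed limits (rad/s): [2.57, 2.57, 3.14, 3.14, 3.14, 3.14].

INTERFACE

Orientations are given as a 3x3 rotation matrix whose columns are the frame's x, y, z axes.
In Python, from station import r, eyes gives the robot as it stands. Calls block until the motion is done:
- r.reach(position, orientation): joint-space move of the TCP to a pose.
- r.movel(position, ori=None, max_speed=0.15, max_force=None): straight line of the TCP; ori=None keeps the orientation; max_speed is the mean speed in m/s. With max_force (N) it stops when the force on the tool has changed by that much, and returns True; else False.
- r.goto_joints(angles): joint-space move.
- r.command_gripper(opening): finger opening in m; the grip force is fixed at half the most; returns when the fingers have stopped.
- r.hold(seconds).
- r.solve_ik(position, orientation): joint angles nearest the present ones, or None.
- eyes.grab_frame(name): name is "side" or "top"; returns the picture (384x512x3 uint8, red, green, blue); there is no depth.
- eyes.calibration(name): a dict with "K" (3x3 intrinsics, pixels), "extrinsics" (4x4, takes a point from world to camera coordinates). Camera axes: x right, y up, looking along -z (the intrinsics and any distortion apply to the point x, -y, -z); pixel columns grow to the right and rows downward; lengths in m; the calibration is good to about 2 mm. A picture is of the moment at which its call begins. calibration takes no time and is no camera call.
A pose or a line that the arm cannot do raises r.IKError and nothing moves.
- r.finish_job(): hands the job in; it is judged then, once.
Readings, each from a call of its own:
- r.current_time_s(): time.
- r.current_q(): joint angles.
- r.current_joint_velocities(): joint speeds.
- r.current_tau(): joint torques, N m.
- r.current_tcp_pos(): TCP position.
- r.current_tool_rot(): TCP orientation.
- r.current_force(): force on the tool from outside, world axes, zero at the start.
- r.current_wrist_torque(): the same for the moment, N m.
- r.current_grip_width(): finger opening in m.
- r.current_finger_force(): force on a finger pad.
Only numpy, scipy, OpenCV 4.12 (cv2) and the standard library are available. Lean on these libraries where they do the work, as an engineer would, in place of code of your own. Each camera call takes 0.05 s, during which the arm holds its last target. There are 200 camera calls.

## Working session

There is one attempt and no reset: what is moved stays moved. The work goes in short steps, each a Python script; the robot and the scene stay as the last script left them, time stands still between calls to the robot, and variables do not carry over. Pictures are saved under pics/ and viewed, at most 13 in all, crops included, and the job is handed in when it is done.

```bash
ls; mkdir -p pics
python3 - <<'E'
from station import r, eyes
import cv2
for n in ("side","top"):
    im=eyes.grab_frame(n); cv2.imwrite(f"pics/{n}0.png",im[:,:,::-1])
    c=eyes.calibration(n); print(n,c)
a=cv2.imread("pics/side0.png");b=cv2.imread("pics/top0.png")
for n,i in(("side",a),("top",b)): cv2.imwrite(f"pics/{n}0b.png",cv2.resize(i,(800,600),interpolation=cv2.INTER_CUBIC))
E
```

```text
pics
side {'K': array([[382.067044  ,   0.        , 256.15275523],
       [  0.        , 382.067044  , 191.80307749],
       [  0.        ,   0.        ,   1.        ]]), 'extrinsics': array([[ 0.68655742, -0.72695742,  0.01310778, -0.37731907],
       [ 0.42356843,  0.41455193,  0.80544179, -0.32507958],
       [-0.59095575, -0.54743   ,  0.59252992, -1.01619408],
       [ 0.        ,  0.        ,  0.        ,  1.        ]])}
top {'K': array([[366.76173174,   0.        , 252.94644001],
       [  0.        , 366.76173174, 190.23588247],
       [  0.        ,   0.        ,   1.        ]]), 'extrinsics': array([[ 0.02388505, -0.99944157,  0.02336781, -0.02985529],
       [ 0.98118249,  0.0279157 ,  0.191054  , -0.53079592],
       [-0.19159964,  0.01836475,  0.98130134, -1.46226266],
       [ 0.        ,  0.        ,  0.        ,  1.        ]])}
```

View pics/top0b.png

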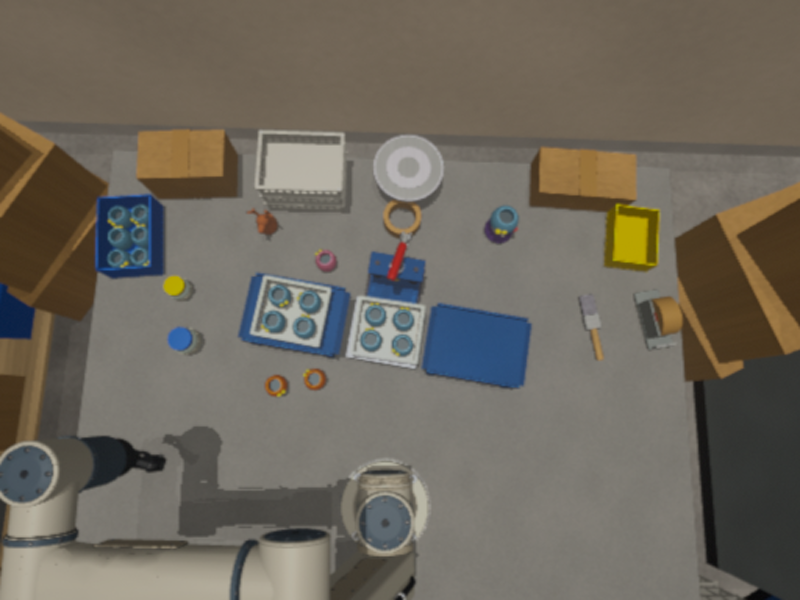

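View pics/side0b.png

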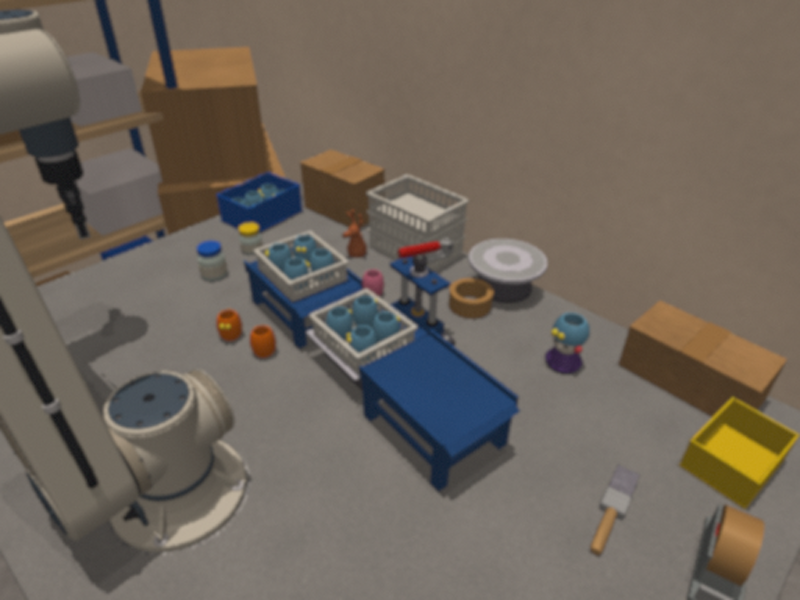

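The lift is at about (397,275) in the enlarged top view. The grip is red, with its hinge near (405,240) and its free end near (393,278). The crate to move is at (387,332) and the empty rack at (478,346), on the robot's right. Look-alikes to leave alone:
- Full crate (292,312).
- Blue bin of pots (128,236).
- White basket (300,165).
- Orange pots (276,386) and (315,379).
- Pink pot (325,260).

I'll check these choices in close crops.

Run:
```python
import cv2
a=cv2.imread("pics/side0.png");b=cv2.imread("pics/top0.png")
cv2.imwrite("pics/topc.png",cv2.resize(b[145:255,205:345],(770,605))[:600])
cv2.imwrite("pics/sidec.png",cv2.resize(a[145:305,190:340],None,fx=3.75,fy=3.75,interpolation=cv2.INTER_CUBIC))
```

```text
(no output)
```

View pics/topc.png

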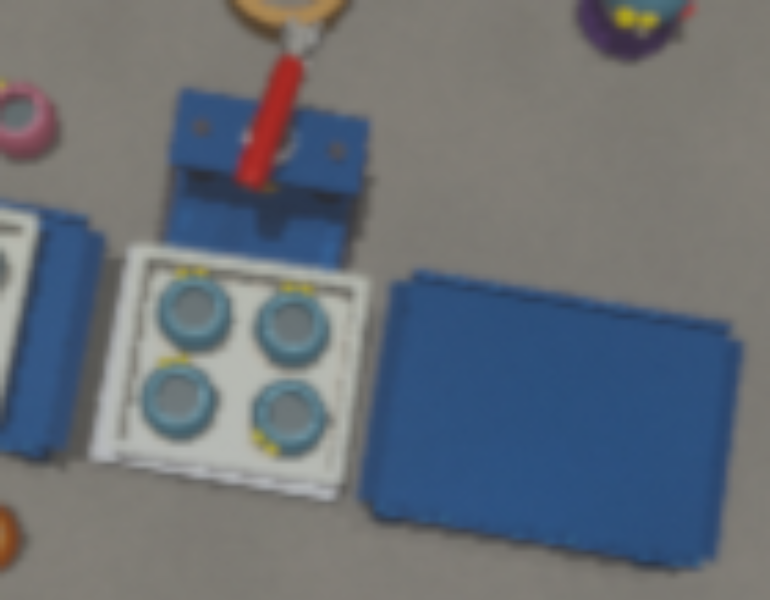

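View pics/sidec.png

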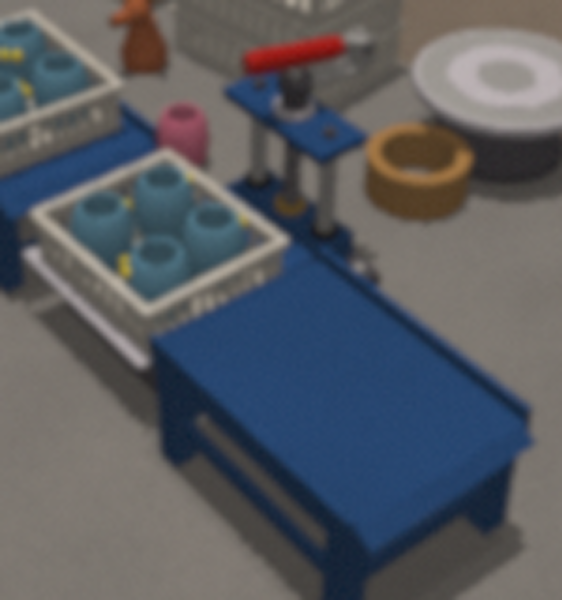

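The crops confirm the choice. The red grip is folded back over the screw towards the robot, and its hinge is at the back (crop 300,38). The lift crate and the empty rack are both clear to see. Next I'll fit the scene pose from points in both views.

```bash
cat > h.py <<'E'
import numpy as np
from station import r, eyes
C={n:eyes.calibration(n) for n in("side","top")}
def proj(n,p):
    c=C[n]; q=c["extrinsics"][:3,:3]@np.asarray(p,float)+c["extrinsics"][:3,3]
    u=c["K"]@np.array([q[0],-q[1],-q[2]]); return u[:2]/u[2]
def ray(n,uv,z):
    c=C[n];R=c["extrinsics"][:3,:3];o=-R.T@c["extrinsics"][:3,3]
    d=np.linalg.inv(c["K"])@np.array([*uv,1]);d=R.T@np.array([d[0],-d[1],-d[2]])
    return o+d*(z-o[2])/d[2]
def T(u,v): return ((u+.5)/5.5-.5+205,(v+.5)/5.5-.5+145)
def S(u,v): return ((u+.5)/3.75-.5+190,(v+.5)/3.75-.5+145)
E
python3 - <<'E'
from h import *
from scipy.optimize import least_squares
obs=[ # cam, uv, fn(p)-> lift-frame point
("top",T(185,90),"L",(.028,.068,.175)),("top",T(369,121),"L",(.028,-.068,.175)),("top",T(172,163),"L",(-.028,.068,.175)),("top",T(360,192),"L",(-.028,-.068,.175)),
("side",S(226,92),"L",(-.028,.068,.175)),("side",S(322,157),"L",(-.028,-.068,.175)),("side",S(364,133),"L",(.028,-.068,.175)),
("top",T(418,270),"D",(.086,.115,.012)),("top",T(732,323),"D",(.086,-.115,.012)),
("top",T(388,283),"D",(.082,.129,-.008)),("top",T(362,500),"D",(-.082,.129,-.008)),("top",T(742,342),"D",(.082,-.129,-.008)),("top",T(715,567),"D",(-.082,-.129,-.008)),
("side",S(157,342),"D",(-.082,.129,-.008)),("side",S(365,547),"D",(-.082,-.129,-.008)),("side",S(530,438),"D",(.082,-.129,-.008)),("side",S(528,410),"D",(.086,-.115,.012))]
def pt(p,k,q):
    x,y,t,dd,h=p;q=np.array(q,float)
    if k=="D": q+=[-.15,-dd,h]
    c,s=np.cos(t),np.sin(t); return np.array([x+c*q[0]-s*q[1],y+s*q[0]+c*q[1],q[2]])
f=lambda p:np.concatenate([proj(n,pt(p,k,q))-uv for n,uv,k,q in obs]+[[(p[3]-.234)/.002]])
s=least_squares(f,[.6,0,-.16,.234,.107],loss="soft_l1");p=s.x
print(p.round(4)); print(f(p)[:-1].reshape(-1,2).round(1).tolist())
np.save("pose.npy",p)
for k,q in(("L",(-.15,0,.07)),("D",(0,0,0))):print(k,pt(p,k,q).round(4))
# crank angle: joint fit of phi,fold from grip end & hinge
def g(v):
    d=np.array([np.cos(v[0]),np.sin(v[0]),0]);H=np.array([p[0],p[1],.225])+.065*d
    ax=-np.cos(v[1])*d+np.sin(v[1])*np.array([0,0,1]);a,b=H+.02*ax,H+.115*ax
    return np.concatenate([proj("top",b)-T(253,182),proj("top",a)-T(292,60),proj("side",a)-S(341,45),proj("side",b)-S(247,61),proj("top",H)-T(302,37),proj("side",H)-S(361,40)])
s=least_squares(g,[-.2,.1]);print(s.x,s.fun.round(1)); np.save("crank.npy",s.x)
# crate rim
for uv in [(132,242),(372,275),(340,495),(98,455)]:print(ray("top",T(*uv),.12)[:2].round(4))
E
```

```text
[ 0.5862 -0.0146 -0.1503  0.2318  0.1174]
[[-0.7, -1.0], [0.7, -0.5], [-1.0, -0.3], [-0.1, 0.6], [-1.5, -1.3], [-0.8, 0.2], [1.3, 0.5], [-0.6, 0.0], [0.3, 0.7], [0.7, -1.1], [-1.4, 0.4], [0.6, -0.4], [0.1, -0.0], [-3.7, -0.6], [0.1, 1.6], [1.7, 0.9], [0.3, -0.6]]
L [0.4379 0.0079 0.07  ]
D [ 0.4032 -0.2213  0.1174]
[-0.28681212  0.13858366] [-0.6  0.3  0.1 -0.2 -0.4  0.1 -0.4 -0.2 -0.2 -0.7 -0.7  0.6]
[0.5219 0.0813]
[ 0.5027 -0.0909]
[ 0.3456 -0.0707]
[0.3691 0.0995]
```

```bash
cat >> h.py <<'E'
P=np.load("pose.npy");CR=np.load("crank.npy")
def toolR(phi,a,flip=1):
    """tool z in vertical plane of heading phi, a below horizontal; tool y horizontal across"""
    d=np.array([np.cos(phi),np.sin(phi),0]);z=np.cos(a)*d-np.sin(a)*np.array([0,0,1])
    y=flip*np.array([-np.sin(phi),np.cos(phi),0]);return np.column_stack([np.cross(y,z),y,z])
def tcp_on_grip(phi,fold,a,s,flip,ax=None):
    d=np.array([np.cos(phi),np.sin(phi),0]);H=np.array([P[0],P[1],.225])+.065*d
    R=toolR(phi,a+fold,flip)
    return H+s*(-np.cos(fold)*d+np.sin(fold)*np.array([0,0,1]))+r.grip_depth*R[:,2],R
E
python3 - <<'E'
from h import *
print(r.current_tool_rot().round(2).tolist())
for flip in(1,-1):
  for a in np.radians([0,15,30,45,60]):
    o=[]
    for f in np.linspace(CR[1],1.571,6):
        p,R=tcp_on_grip(CR[0],f,a,.1,flip); q=r.solve_ik(p,R); o.append(None if q is None else np.round(q,2).tolist())
    print(flip,round(np.degrees(a)),o)
E
```

```text
[[0.97, -0.25, -0.0], [-0.25, -0.97, -0.0], [0.0, 0.0, -1.0]]
1 0 [None, None, [0.26, -0.14, -0.86, 1.41, -0.41, 2.94], [0.41, -0.01, -0.37, 0.5, -0.82, -2.54], [0.3, 0.2, 0.12, 0.16, -1.25, -2.19], [0.19, 0.47, 0.6, -0.0, -1.71, -2.05]]
1 15 [None, None, [0.44, -0.05, -0.49, 0.58, -0.75, -2.66], [0.33, 0.14, -0.01, 0.19, -1.18, -2.24], [0.22, 0.38, 0.46, 0.01, -1.63, -2.07], [0.13, 0.7, 1.02, -0.12, -2.13, -2.04]]
1 30 [None, [0.46, -0.08, -0.62, 0.69, -0.67, -2.79], [0.37, 0.08, -0.13, 0.23, -1.09, -2.31], [0.25, 0.31, 0.32, 0.03, -1.54, -2.1], [0.15, 0.59, 0.82, -0.11, -2.01, -2.05], None]
1 45 [[0.44, -0.08, -0.74, 0.85, -0.56, -2.95], [0.4, 0.05, -0.25, 0.27, -1.0, -2.37], [0.28, 0.25, 0.19, 0.04, -1.44, -2.14], [0.18, 0.5, 0.64, -0.1, -1.9, -2.06], [0.1, 0.83, 1.25, -0.28, -2.44, -2.13], None]
1 60 [[0.42, 0.03, -0.37, 0.32, -0.9, -2.44], [0.3, 0.21, 0.06, 0.06, -1.34, -2.17], [0.2, 0.43, 0.48, -0.09, -1.79, -2.07], [0.12, 0.71, 0.97, -0.24, -2.26, -2.09], None, None]
-1 0 [None, None, [0.26, -0.14, -0.86, 1.41, -0.41, -0.2], [0.41, -0.01, -0.37, 0.5, -0.82, 0.6], [0.3, 0.2, 0.12, 0.16, -1.25, 0.95], [0.19, 0.47, 0.6, -0.0, -1.71, 1.09]]
-1 15 [None, None, [0.44, -0.05, -0.49, 0.58, -0.75, 0.48], [0.33, 0.14, -0.01, 0.19, -1.18, 0.9], [0.22, 0.38, 0.46, 0.01, -1.63, 1.07], [0.13, 0.7, 1.02, -0.12, -2.13, 1.1]]
-1 30 [None, [0.46, -0.08, -0.62, 0.69, -0.67, 0.35], [0.37, 0.08, -0.13, 0.23, -1.09, 0.83], [0.25, 0.31, 0.32, 0.03, -1.54, 1.04], [0.15, 0.59, 0.82, -0.11, -2.01, 1.09], None]
-1 45 [[0.44, -0.08, -0.74, 0.85, -0.56, 0.19], [0.4, 0.05, -0.25, 0.27, -1.0, 0.77], [0.28, 0.25, 0.19, 0.04, -1.44, 1.0], [0.18, 0.5, 0.64, -0.1, -1.9, 1.09], [0.1, 0.83, 1.25, -0.28, -2.44, 1.01], None]
-1 60 [[0.42, 0.03, -0.37, 0.32, -0.9, 0.7], [0.3, 0.21, 0.06, 0.06, -1.34, 0.97], [0.2, 0.43, 0.48, -0.09, -1.79, 1.08], [0.12, 0.71, 0.97, -0.24, -2.26, 1.05], None, None]
```

Run:
```python
from h import *
r.movel([.136,.533,.34],max_speed=.25)
R=toolR(P[2],np.pi/2,-1)
r.reach([.403,-.221,.27],R)
r.command_gripper(0.0)
r.movel([.403,-.221,.15],max_speed=.15)
print(r.movel([.403,-.221,.09],max_speed=.02,max_force=4),r.current_tcp_pos(),r.current_force(),r.current_grip_width())
r.movel([.403,-.221,.27],max_speed=.25)
r.command_gripper(.06)
# approach grip stage 1
a=np.radians(50)
p,Rg=tcp_on_grip(CR[0],CR[1],a,.097,-1)
r.reach(p-.09*Rg[:,2],Rg)
print(r.current_time_s(),p)
import cv2
ims=[cv2.resize(eyes.grab_frame(n)[:,:,::-1][y:y+110,x:x+140],None,fx=2.85*2,fy=2.85*2,interpolation=2)[:600] for n,x,y in(("side",210,110),)]
cv2.imwrite("pics/a1.png",ims[0][:, :800])
```

```text
True [ 0.40298276 -0.22106315  0.11601211] [-0.45246827  1.64378821  4.20691483] 0.0002783597564836706
9.35 [ 0.56592353 -0.00859959  0.22255147]
```

View pics/a1.png

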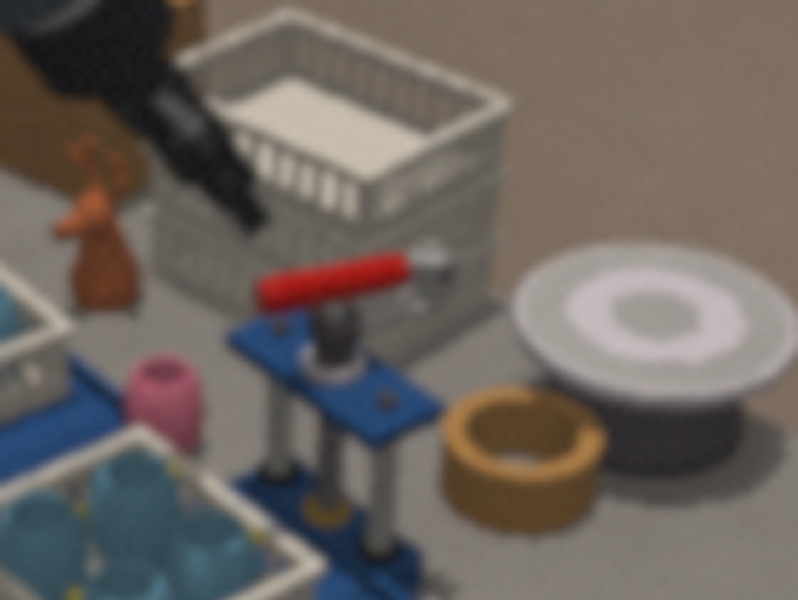

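The deck is at about 0.116 m. The gripper is lined up above the free end of the grip, at (260,290) in the crop, so I'll start unfolding.

```bash
cat >> h.py <<'E'
def arc(f0,f1,a,s,n):
    for f in np.linspace(f0,f1,n+1)[1:]:
        p,R=tcp_on_grip(CR[0],f,a,s,-1); r.movel(p,R,max_speed=.08)
        print(round(f,2),r.current_force().round(1),end=" ")
    print()
E
python3 - <<'E'
from h import *
a=np.radians(50);s=.097
p,R=tcp_on_grip(CR[0],CR[1],a,s,-1)
print(r.movel(p,R,max_speed=.06,max_force=6),r.current_tcp_pos()-p,r.current_force())
r.command_gripper(0.0); print(r.current_grip_width(),r.current_finger_force(),r.current_force(),r.current_wrist_torque())
arc(CR[1],.85,a,s,4)
print(r.current_time_s())
import cv2
cv2.imwrite("pics/a2.png",cv2.resize(eyes.grab_frame("side")[:,:,::-1][110:215,210:350],None,fx=5.7,fy=5.7,interpolation=2))
E
```

```text
False [8.80681409e-05 1.43712391e-04 4.21520670e-04] [ 0.30573609 -0.6798397   0.56655236]
0.020175560633255058 58.427197337150574 [-4.39256329  3.3107017   1.66694847] [1.53252847 2.31006488 0.46741553]
0.32 [-5.   6.1  3.8] 0.49 [-5.8  5.6  5.2] 0.67 [-5.3  5.4  4.9] 0.85 [-4.3  3.7  4.4] 
13.0583
```

View pics/a2.png

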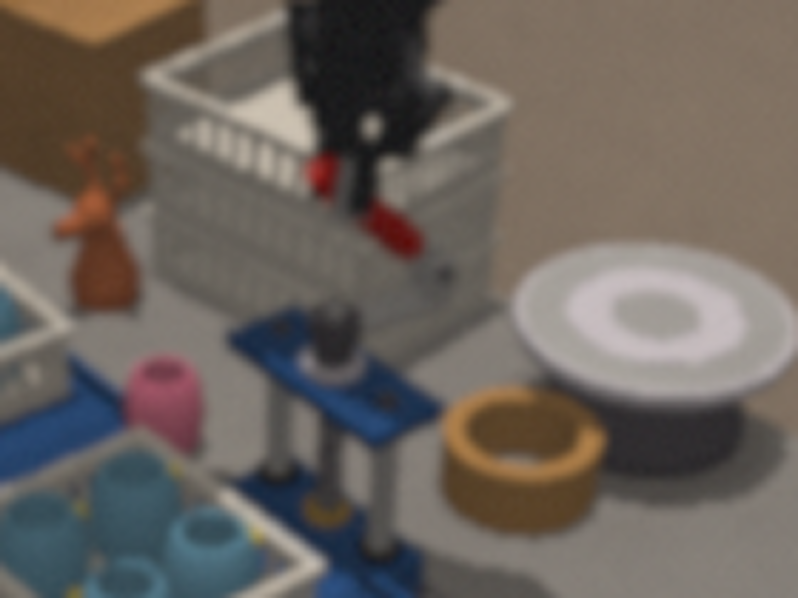

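Unfolding works: the grip now stands at about 0.85 rad, held at (350,195). I'll regrasp nearly axially and finish.

Run:
```python
from h import *
r.command_gripper(.06)
R=r.current_tool_rot(); r.movel(r.current_tcp_pos()-.06*R[:,2],max_speed=.15)
a=np.radians(10);s=.095;f=.85
p,R=tcp_on_grip(CR[0],f,a,s,-1)
r.reach(p-.07*R[:,2],R)
print(r.movel(p,R,max_speed=.08,max_force=6),r.current_force())
r.command_gripper(0.0); print(r.current_grip_width(),r.current_force())
arc(f,1.58,a,s,4)
r.hold(.3)
print(r.current_time_s(),r.current_force(),r.current_wrist_torque())
import cv2
cv2.imwrite("pics/a3.png",cv2.resize(eyes.grab_frame("side")[:,:,::-1][110:215,210:350],None,fx=5.7,fy=5.7,interpolation=2))
```

```text
False [-0.27833682 -0.18852806  0.97442226]
0.02075487172729608 [-3.43337619  2.75052826  3.40453748]
1.03 [-7.9  5.8  6. ] 1.22 [-6.8  5.5  6.3] 1.4 [-5.8  3.   6.1] 1.58 [-4.2 -0.1  5.3] 
18.4583 [-3.26158908 -1.00669595  5.55639817] [-0.47070808  1.56579252  0.15014112]
```

View pics/a3.png

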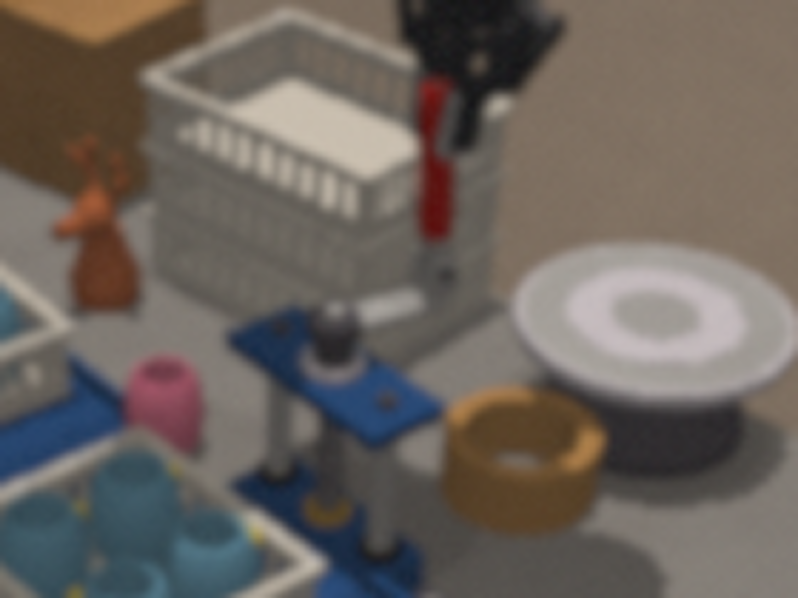

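The grip stands upright, held at (440,120). I'll press it gently against its stop, then wind the first part while watching the forces.

```bash
cat >> h.py <<'E'
def wind(t0,t1,base,step=np.radians(18),v=.09,lim=25,c=(0,0)):
    """turn crank clockwise t0->t1 rad; base = TCP minus hinge axis xy at t0 orientation"""
    n=int(np.ceil((t1-t0)/step));out=[]
    for t in np.linspace(t0,t1,n+1)[1:]:
        ph=CR[0]-t
        r.movel([P[0]+c[0]+.065*np.cos(ph)+base[0],P[1]+c[1]+.065*np.sin(ph)+base[1],base[2]],max_speed=v)
        F=r.current_force();out.append([round(np.degrees(t)),*F.round(0).astype(int)])
        if np.hypot(F[0],F[1])>lim: print("ABORT");break
    print(*[tuple(int(x) for x in o) for o in out]);return t
E
python3 - <<'E'
from h import *
d=np.array([np.cos(CR[0]),np.sin(CR[0]),0]); p=r.current_tcp_pos()
print(r.movel(p+.006*d,max_speed=.01,max_force=6),(r.current_tcp_pos()-p).round(4),r.current_force())
r.hold(.25)
r.movel(p,max_speed=.03); print(r.current_force())
H=np.array([P[0],P[1],0])+.065*d
base=p-H; np.save("base.npy",base)
R=r.current_tool_rot()
print([r.solve_ik([P[0]+.065*np.cos(x)+base[0],P[1]+.065*np.sin(x)+base[1],base[2]],R) is not None for x in np.arange(0,6.3,.4)])
print(wind(0,np.radians(108),base),r.current_time_s())
E
```

```text
False [ 0.0049 -0.0012 -0.0003] [-5.89221035  1.27988171  3.68972391]
[ 5.03438845 -3.03034785  1.17042787]
[True, True, True, True, True, True, True, True, True, True, True, True, True, True, True, True]
(18, 5, -2, 0) (36, 4, -3, 0) (54, 1, -2, 0) (72, 0, 3, 1) (90, 2, 6, 1) (108, 4, 7, -1)
1.8849555921538759 22.0667
```

Run:
```python
from h import *
b=np.load("base.npy")
wind(np.radians(108),2*np.pi*2.31,b,step=np.radians(20),v=.1)
r.hold(.6)
print(r.current_time_s(),r.current_force(),r.current_tcp_pos())
import cv2
im=eyes.grab_frame("side")[:,:,::-1]; cv2.imwrite("pics/side4.png",im)
cv2.imwrite("pics/a4.png",cv2.resize(im[115:275,185:345],None,fx=3.75,fy=3.75,interpolation=2))
cv2.imwrite("pics/top4.png",eyes.grab_frame("top")[:,:,::-1])
```

```text
(128, 7, 7, -1) (147, 10, 4, -2) (167, 10, 1, -4) (186, 8, -1, -3) (206, 5, -3, -3) (225, 2, -4, -1) (245, 0, -1, 0) (264, 1, 4, -1) (284, 3, 5, -1) (304, 6, 5, -3) (323, 10, 3, -3) (343, 6, 2, -3) (362, 6, -3, -4) (382, 5, -4, -4) (401, 1, -3, -3) (421, 1, 0, -2) (440, 0, 4, -1) (460, 3, 7, -2) (480, 5, 7, -2) (499, 7, 5, -3) (519, 9, 2, -5) (538, 9, 0, -5) (558, 6, -3, -4) (577, 3, -5, -3) (597, 1, -3, -3) (616, 0, 1, -2) (636, 2, 5, -2) (656, 5, 4, -2) (675, 7, 3, -3) (695, 6, 0, -4) (714, 5, -1, -5) (734, 4, -4, -5) (753, 3, -5, -5) (773, 0, -2, -5) (792, 0, 2, -2) (812, 1, 6, -2) (832, 4, 7, -3)
36.2333 [ 3.0585663   6.51638636 -2.61759186] [ 0.5445781  -0.0634889   0.30189301]
```

View pics/a4.png

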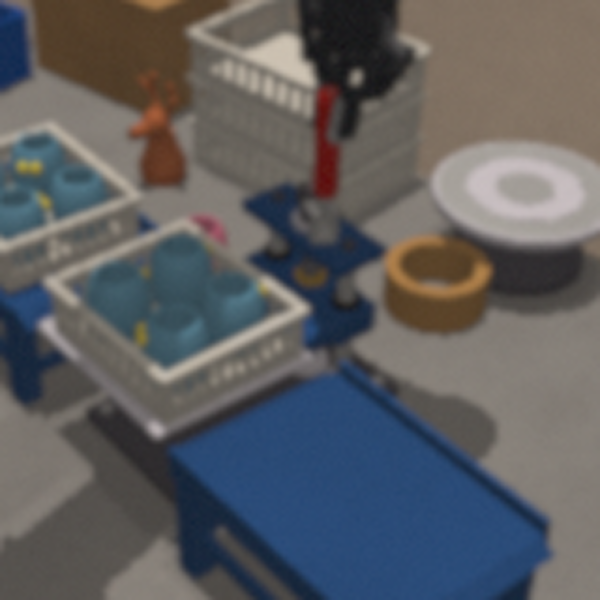

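Run:
```python
from h import *
c,s=np.cos(P[2]),np.sin(P[2])
def w(x,y,z): return [P[0]+c*x-s*y,P[1]+s*x+c*y,z]
cr=lambda uv:((uv-[185,115]+.5)*3.75-.5).round(1)
for z in(.110,.116,.122): print(z,*[cr(proj("side",w(*q,z))) for q in((-.23,-.09),(-.23,.09),(-.07,-.09))])
for z in(.108,.117): print("lip end",z,cr(proj("side",w(-.232,-P[3]+.129,z))),cr(proj("side",w(-.064,-P[3]+.129,z))))
# crate rim corners at z=.166+.. predicted if centred
print("rim",*[cr(proj("side",w(-.15+i*.073,j*.083,.166))) for i,j in((-1,-1),(-1,1),(1,-1),(1,1))])
t=r.current_tcp_pos()-np.load("base.npy")-[P[0],P[1],0];print(np.degrees(np.arctan2(t[1],t[0])-CR[0])%360, 2.31*360%360)
```

```text
0.11 [154.6 441.8] [ 36.  328.6] [313.  363.3]
0.116 [154.4 436.1] [ 35.4 323.1] [313.3 357.7]
0.122 [154.1 430.3] [ 34.9 317.5] [313.5 352.1]
lip end 0.108 [162.  453.7] [328.3 370.2]
lip end 0.117 [161.6 445.1] [328.7 361.8]
rim [154.6 378.5] [ 42.1 276.7] [303.1 308.9] [184.9 218.6]
248.3015060072047 111.60000000000002
```

The plate's corners in the crop, (158,432) and (318,362), match z = 0.116 within about 3 mm. The grip is upright at (328,140) and the crate is still central. Next I'll release the grip, rise, and enter the gap behind the crate.

```bash
cat >> h.py <<'E'
c,s=np.cos(P[2]),np.sin(P[2])
def w(x,y,z): return np.array([P[0]+c*x-s*y,P[1]+s*x+c*y,z])
def inv(p): d=np.array(p[:2])-P[:2]; return np.array([c*d[0]+s*d[1],-s*d[0]+c*d[1]])
E
python3 - <<'E'
from h import *
for uv in((40,212),(8,390)): print("full rim",inv(ray("top",T(*uv),.165)).round(4))
for uv in [(132,242),(372,275),(340,495),(98,455)]:print("rim",inv(ray("top",T(*uv),.12)).round(4))
r.hold(.2)
r.command_gripper(.06)
R=r.current_tool_rot(); r.movel(r.current_tcp_pos()-.07*R[:,2],max_speed=.15)
p=r.current_tcp_pos(); r.movel([p[0],p[1],.40],max_speed=.2)
xl=np.array([c,s,0]);best=None
for f in(1,-1):
    y=f*xl;z=np.array([0,0,-1.]);Rn=np.column_stack([np.cross(y,z),y,z]);t=w(-.153,.113,.25)
    q=r.solve_ik(t,Rn)
    if q is not None and (best is None or abs(q[5])<abs(best[0][5])): best=(q,Rn)
np.save("Rn.npy",best[1]); print(best[0])
r.reach(t,best[1]); r.command_gripper(.05)
print(r.current_time_s(),r.current_tcp_pos())
import cv2
im=eyes.grab_frame("side")[:,:,::-1]
cv2.imwrite("pics/a5.png",cv2.resize(im[115:275,165:345],None,fx=3.75,fy=3.75,interpolation=2))
E
```

```text
full rim [-0.0769  0.1483]
full rim [-0.2026  0.1456]
rim [-0.0779  0.0852]
rim [-0.0711 -0.088 ]
rim [-0.2295 -0.0915]
rim [-0.2317  0.0803]
[ 0.59626675  0.08514534 -0.05229714  0.         -1.43335385 -0.74660863]
39.8167 [0.45207026 0.11992752 0.24999004]
```

View pics/a5.png

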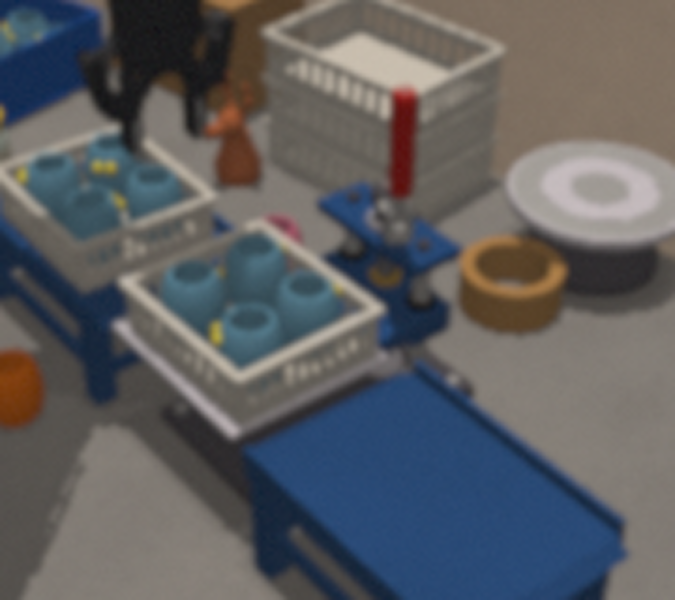

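The grip remains upright at (405,140). The gap behind the crate runs from lift-y 0.083 to 0.147, so the fingers enter at 0.113. Now descend and push straight across.

Run:
```python
from h import *
x=-.151; Rn=np.load("Rn.npy")
print(r.movel(w(x,.114,.137),Rn,max_speed=.1,max_force=5),r.current_tcp_pos(),r.current_force())
ys=np.linspace(.114,-.13,9)[1:]
r.hold(.1);F0=r.current_force()
for y in ys:
    st=r.movel(w(x,y,.137),Rn,max_speed=.045,max_force=15)
    print(round(y,3),st,(r.current_force()-F0).round(1).tolist(),inv(r.current_tcp_pos()).round(4))
    if st:break
print(r.current_time_s())
import cv2
im=eyes.grab_frame("side")[:,:,::-1]
cv2.imwrite("pics/a6.png",cv2.resize(im[115:305,165:345],None,fx=3.15,fy=3.15,interpolation=2))
cv2.imwrite("pics/top6.png",eyes.grab_frame("top")[:,:,::-1])
```

```text
False [0.45440214 0.12094096 0.13762397] [ 0.12745346 -0.60840009 -0.37901108]
0.084 False [-0.4, -0.9, -0.2] [-0.151   0.0832]
0.053 False [-0.8, -1.0, -0.1] [-0.1512  0.0522]
0.023 False [-0.7, 0.3, 0.6] [-0.1512  0.0219]
-0.008 False [0.4, 0.5, 0.5] [-0.151  -0.0084]
-0.038 False [-0.4, 0.6, 0.5] [-0.1513 -0.0391]
-0.069 False [-0.7, 0.8, -0.4] [-0.151  -0.0696]
-0.099 False [-0.4, 0.2, -0.7] [-0.1511 -0.1   ]
-0.13 False [-2.3, -0.5, 0.5] [-0.1512 -0.1305]
47.85
```

View pics/a6.png

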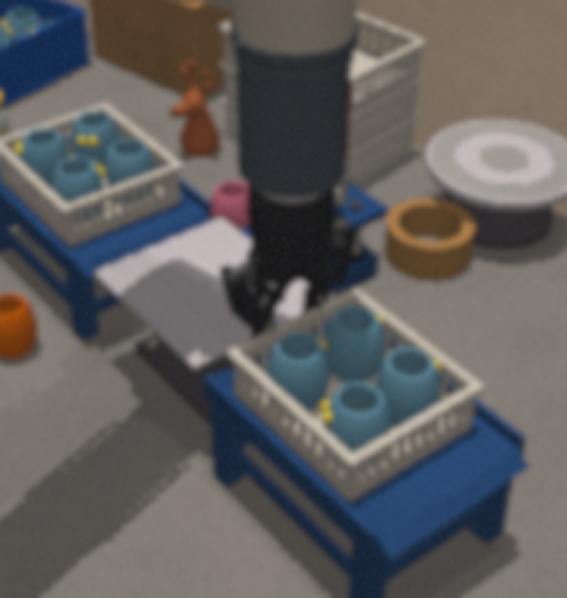

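The crate stands on the deck with all four pots upright; its rim corners are at (232,352), (355,292), (480,384) and (350,462). I'll compute its offset and push any remainder.

Run:
```python
from h import *
q=np.array([inv(ray("side",((u+.5)/3.15-.5+165,(v+.5)/3.15-.5+115),.166)) for u,v in((232,352),(355,292),(480,384),(350,462))])
m=q.mean(0)-[-.15,-.234];print(q.round(3),"offset",m.round(4))
y=-.13-max(0,m[1]) if m[1]<.03 else -.145
print(r.movel(w(-.151,y,.137),max_speed=.03,max_force=15),y)
r.hold(.2)
r.movel(w(-.151,y+.05,.137),max_speed=.08); r.movel(w(-.151,y+.05,.27),max_speed=.15)
R=r.current_tool_rot()
r.reach([.30,.10,.33],R)
print(r.current_time_s())
import cv2
im=eyes.grab_frame("side")[:,:,::-1]; cv2.imwrite("pics/side7.png",im)
cv2.imwrite("pics/top7.png",eyes.grab_frame("top")[:,:,::-1])
a=cv2.imread("pics/top7.png")[145:255,225:345]; cv2.imwrite("pics/a7.png",np.hstack([cv2.resize(a,(400,367)),cv2.resize(im[150:300,190:340],(367,367))]))
```

```text
[[-0.222 -0.142]
 [-0.081 -0.143]
 [-0.078 -0.303]
 [-0.224 -0.304]] offset [-0.0011  0.0107]
False -0.14071841047083986
51.375
```

View pics/a7.png

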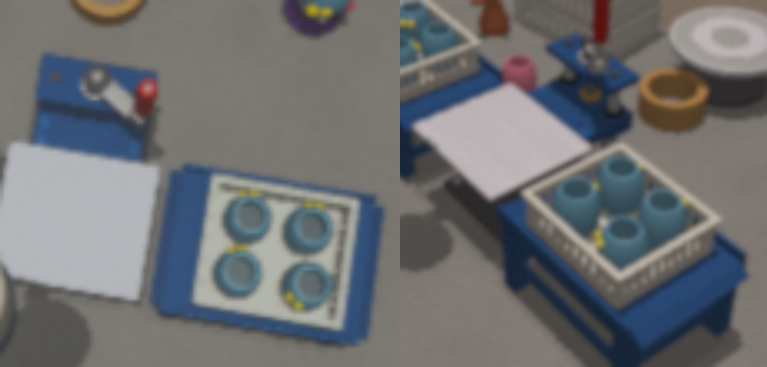

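The crate sits flat and about centred on the deck (left half, centre about 275,250) with all four pots upright. The robot is clear, so I'm handing in.

```bash
python3 -c "
from station import r
print(r.finish_job())"
```

```text
the job is handed in; nothing more can be done
None
```

The job is handed in at about 51 s: grip upright, plate wound level with the deck (by crank angle and camera, within about 3 mm), crate slid onto the empty rack with all four pots standing; no verdict was returned.

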